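Get the lemon squeezer out from behind the jar and the pepper mill

ROBOT

A 6-joint arm with a two-finger parallel gripper is mounted at the origin on the work surface. World frame = base frame: x ahead of the robot, y to its left, z up, the work surface at z = 0. Lengths are in m, angles in rad, forces in N, time in s.
With the tool pointing down it reaches from about 0.25 to 0.775 m from the base axis. Payload 4 kg.
Tool frame: the origin (TCP) lies at the very end of the fingers, on their centre line; the grasp point (between the pads) lies 19 mm behind it; z points along the fingers, y is the line along which they close (so a half turn about z gives the same grasp; the last joint's range is limited). The gripper opens to 94 mm and grips with 3 to 60 N. Pads are 16 mm wide; open, the fingers measure 119 mm over their backs; the gripper's body (75 mm by 177 mm) begins 78 mm behind the grasp point.
Start: joints at [1.125, 0.087, 1.371, -0, 1.684, -0.103], TCP at [0.185, 0.518, 0.206] pointing down, gripper open.
Joint ranges: [-3.1, 3.1], [-0.76, 2.03], [0.27, 2.55], [-1.08, 4.22], [0.17, 2.65], [-2.57, 2.57]. Speed limits (rad/s): [2.79, 2.79, 3.14, 3.14, 3.14, 3.14].

INTERFACE

Orientations are given as a unit quaternion [w, x, y, z].
In Python, from plant import manip gives the robot as it stands. The module is installed in compiled form; this text tells all that it offers.
- The arm moves only by the shell command python3 -m jog 'ROWS' [FORCE]. ROWS is JSON, a list of rows, each a list of 7 numbers: the turn, a rotation vector about the tool's x, y, z in rad, then the shift along the tool's x, y, z in mm, then the closure, from 0 (fully open) to 1 (shut). In form: [[wx, wy, wz, x, y, z, claw], ...]. A call has 1 to 8 rows; each row shifts and turns the commanded pose from where the row before left it, along the tool's axes as they then stand; what a row does not reach is not made up. A row lasts 1/12 s, in which the tool goes at most 41.7 mm and 7.16 degrees, less where a joint would pass 70% of its speed; a pose out of reach is approached as far as the arm can. A call is refused whole if a number of a shift passes 41.7 or a number of a turn 0.125, either way. A call with a gripper value outside its range is refused whole. The fingers move at their own pace and stop on an object; FORCE is the grip in N (left out, the last holds). Time passes only in rows, so rows that do not move let the fingers close. It gives the time, the measured TCP pose, the force, the opening and the grip force at its end, in the units of the state.
- manip.get_obs(): the state, without advancing time (a new reading comes with each control period).
- manip.get_image(name): name is "side" or "top"; returns a dict with "frame" (420x560x3 uint8, red, green, blue), "mtx" (3x3 intrinsics, pixels), "rvec" (rotation vector, rad) and "tvec" (3), from world to camera coordinates, as OpenCV has them. Camera axes: x right, y down, z forward; pixel columns grow to the right and rows downward; lengths in m; the calibration is good to about 2 mm. A picture is of the moment at which its call begins. There is no depth.
- manip.job_done(): hands the job in; it is judged then, once.
Trained networks look in a picture, given as the dict that the camera call returned (one of the last four; its "shot" number tells which), for a name from the list of things; names that differ only in an ending like _2 or _b are one class to them, and where a whole thing is asked for, a point or a joint stands for the part that bears it (a point fixed in the world has none). Each returns a list of dicts, best first, with "conf" (0 to 1); they miss things now and then, are a little off and sometimes report something else, mostly with a low value. They report only what shows in the picture. A call takes as long as a camera call. They do not tell look-alikes from the thing itself.
- manip.regions_of(query, picture): "pixels" (420x560 bool, what is visible of it) and "rect" ([left, top, right, bottom] in pixels, round what is visible of it).
- manip.place_of(query, picture): "position" ([row, column] in pixels: a listed point, or the origin of a listed thing).
The state is a dict: "clock": time; "joint_positions": joint angles; "dq": joint speeds; "joint_efforts": joint torques, N m; "tool_pos": TCP position; "eef_rot": TCP orientation; "force": force on the tool from outside, world axes, zero at the start; "moment": the same for the moment, N m; "opening": finger opening in m; "grip_force": force on a finger pad.
Only numpy, scipy, OpenCV 4.12 (cv2) and the standard library are available. Lean on these libraries where they do the work, as an engineer would, in place of code of your own. Each camera call takes 0.05 s, during which the arm holds its last target. There are 200 camera calls.

TASK

I want to squeeze lemons, but the white squeezer is behind the glass jar and the pepper mill on the sage-green tray: before you touch the squeezer, stand both of them upright on the light wooden board. Then set the squeezer upright in the middle of the round blue mat, and only after that put the jar back in the middle of the cork coaster and the mill back in the middle of the dark slate coaster. Don't tip any of the three over, and leave the sugar tin and the lemon bowl where they are.

Things in the scene. Friction and masses are not known exactly. Their poses are not given: they have to be found in the camera images.
- squeezer: white lemon squeezer, rigid, 0.38 kg, 111 mm tall. Round foot 84 mm wide; origin at its underside's centre, z up. Cup 72 mm wide, rim at height 72; rear post to x = +50. Fixed lever bar on top along x (-83 to +47 mm, y = 0), 22 mm wide, heights 95 to 111: grip across it above the origin (centre of mass); fingers may reach down to height 76. Starts on the tray, lever end (-x) forward.
- jar: glass jar of dark brown beans with red screw-top lid (closed, does not turn), upright, 165 mm tall, about 0.5 kg; glass body 64 mm across up to height 132, lid 56 mm across between heights 138 and 165 mm. Origin at the centre of its underside, z up. Starts on the cork coaster.
- mill: brown wooden pepper mill, upright, 185 mm tall, about 0.28 kg; foot 54 mm across, waisted body (at most 54 mm), round head 44 mm across between heights 131 and 176 mm, small steel nut (12 mm across) on top. Origin at the centre of its underside, z up. Starts on the slate coaster.
- cork_coaster: tan cork disc, 86 mm across, 4 mm thick, fixed on the sage-green tray, place of the jar. The sage-green tray is 200 x 220 mm, 10 mm thick, with a 32 mm high lip at its back. Origin at the centre of the disc's underside (the top is 4 mm above it).
- slate_coaster: near-black slate disc, 86 mm across, 4 mm thick, fixed on the sage-green tray, place of the mill; the two coasters' centres are 124 mm apart. Origin at the centre of its underside (the top is 4 mm above it).
- board: light wooden board lying fixed on the counter, to one side of the tray, 200 mm along its x, 140 mm along its y, 18 mm thick; the side area for jar and mill. Origin at the centre of its underside.
- mat: round blue mat lying fixed on the counter on the other side of the tray, 150 mm across, 4 mm thick; the squeezer's destination. Origin at the centre of its underside.
- sugar_tin: green tin with steel lid, 74 mm across, 76 mm tall, behind the tray to one side; bystander. Origin at the centre of its underside.
- lemon_bowl: terracotta bowl with three lemons and a lime, 130 mm across, 87 mm tall, behind the tray to one side; bystander. Origin at the centre of its underside.
Not all that is in view belongs to the job. Leave any turquoise look-alike of the jar alone.

How it is judged:
By the outcome, as a careful person would: the job done as asked, in the order asked, and still so for the second after the job is handed in, with the robot touching nothing.
It also fails if it takes over 107 s, if anything falls off the work surface, if the arm or the gripper's body presses on something with over 40 N, if the wrist force passes 120 N, or if a joint passes its speed limit or range.

## Working session

There is one attempt and no reset: what is moved stays moved. The work goes in short steps, Python scripts to look and compute and a shell command to move; the robot and the scene stay as the last step left them, time stands still between calls to the robot, and variables do not carry over. Pictures are saved under pics/ and viewed, at most 14 in all, crops included, and the job is handed in when it is done.

```bash
mkdir -p pics; cat > h.py <<'E'
import numpy as np, cv2
from plant import manip
NAMES=["squeezer","jar","mill","cork_coaster","slate_coaster","board","mat","sugar_tin","lemon_bowl"]
def ray(p,rc):
    R=cv2.Rodrigues(np.array(p["rvec"],float))[0]; t=np.array(p["tvec"],float).ravel()
    d=R.T@np.linalg.inv(p["mtx"])@np.array([rc[1],rc[0],1.0]); return -R.T@t, d
def at_z(p,rc,z):
    c,d=ray(p,rc); return c+d*(z-c[2])/d[2]
def proj(p,X):
    return cv2.projectPoints(np.array(X,float).reshape(-1,1,3),np.array(p["rvec"],float),np.array(p["tvec"],float),np.array(p["mtx"],float),None)[0].reshape(-1,2)
def save(p,name,crop=None,s=1):
    f=p["frame"]
    if crop: f=f[crop[1]:crop[3],crop[0]:crop[2]]
    cv2.imwrite("pics/"+name,cv2.resize(f[:,:,::-1],None,fx=s,fy=s,interpolation=cv2.INTER_CUBIC))
E
python3 - <<'E'
from h import *
P={n:manip.get_image(n) for n in("top","side")}
for n in P:
    p=P[n]; save(p,n+"0.png",s=1.4); print(n,"cam",ray(p,(0,0))[0].round(3))
Z=dict(squeezer=.01,jar=.014,mill=.014,cork_coaster=.01,slate_coaster=.01)
for q in NAMES:
    for n in P:
        for r in manip.place_of(q,P[n])[:3]:
            print(q,n,round(r["conf"],2),np.round(r["position"],1),at_z(P[n],r["position"],Z.get(q,0)).round(3))
        for r in manip.regions_of(q,P[n])[:3]: print("   rect",n,round(r["conf"],2),np.round(r["rect"]))
print({k:np.round(v,3) for k,v in manip.get_obs().items()})
E
```

```text
top cam [0.415 0.006 0.757]
side cam [0.239 0.393 0.624]
squeezer top 0.71 [194.4 315.9] [ 0.552 -0.032  0.01 ]
   rect top 0.87 [299. 156. 339. 232.]
squeezer side 0.76 [208.  286.3] [ 0.55  -0.032  0.01 ]
jar top 0.9 [110.8 327.2] [ 0.722 -0.061  0.014]
jar top 0.75 [294.7 443.5] [ 0.353 -0.262  0.014]
jar top 0.61 [225.8 355.2] [ 0.487 -0.105  0.014]
   rect top 0.69 [338. 197. 392. 242.]
   rect top 0.67 [311.  60. 353. 128.]
   rect top 0.61 [428. 280. 502. 325.]
jar side 0.93 [167.2 237.7] [ 0.708 -0.059  0.014]
jar side 0.74 [188.1 424.9] [ 0.346 -0.256  0.014]
   rect side 0.94 [218. 100. 249. 179.]
   rect side 0.76 [410. 117. 464. 198.]
   rect side 0.67 [319. 128. 354. 212.]
mill top 0.89 [238.5 291.6] [0.466 0.019 0.014]
   rect top 0.91 [273. 213. 304. 256.]
   rect top 0.72 [270. 221. 314. 261.]
   rect top 0.58 [139.  96. 190. 146.]
mill side 0.73 [243.6 298. ] [0.477 0.029 0.014]
   rect side 0.83 [287. 171. 324. 254.]
cork_coaster top 0.62 [224.7 350.7] [ 0.489 -0.097  0.01 ]
cork_coaster top 0.55 [114.7 425.7] [ 0.708 -0.259  0.01 ]
   rect top 0.83 [332. 202. 373. 
[... 833 characters left out ...]
lemon_bowl top 0.64 [113.2 425.7] [ 0.715 -0.263  0.   ]
   rect top 0.89 [401.  70. 466. 134.]
lemon_bowl side 0.64 [126.4 293.4] [ 0.707 -0.269  0.   ]
   rect side 0.65 [264.  93. 314. 135.]
{'clock': np.float64(1.9), 'joint_positions': array([ 1.125,  0.087,  1.371, -0.   ,  1.684, -0.103]), 'dq': array([-0.001, -0.001,  0.002, -0.001,  0.001,  0.001]), 'joint_efforts': array([-0.0000e+00, -3.4003e+01, -3.0259e+01,  7.2000e-02,  2.4000e-02,
       -0.0000e+00]), 'tool_pos': array([0.185, 0.518, 0.206]), 'eef_rot': array([0.   , 0.171, 0.985, 0.   ]), 'force': array([0.208, 1.002, 0.665]), 'moment': array([0.018, 0.03 , 0.022]), 'grip_force': np.float64(0.0), 'opening': np.float64(0.094)}
```

View pics/top0.png

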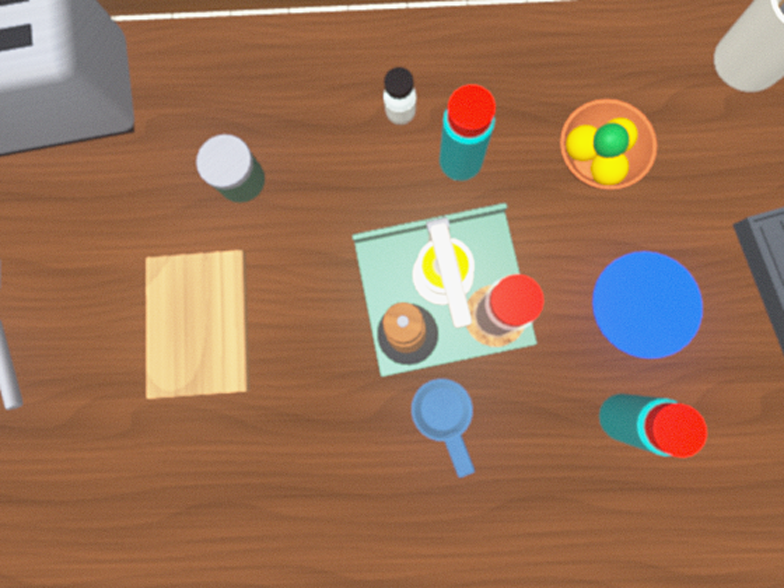

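View pics/side0.png

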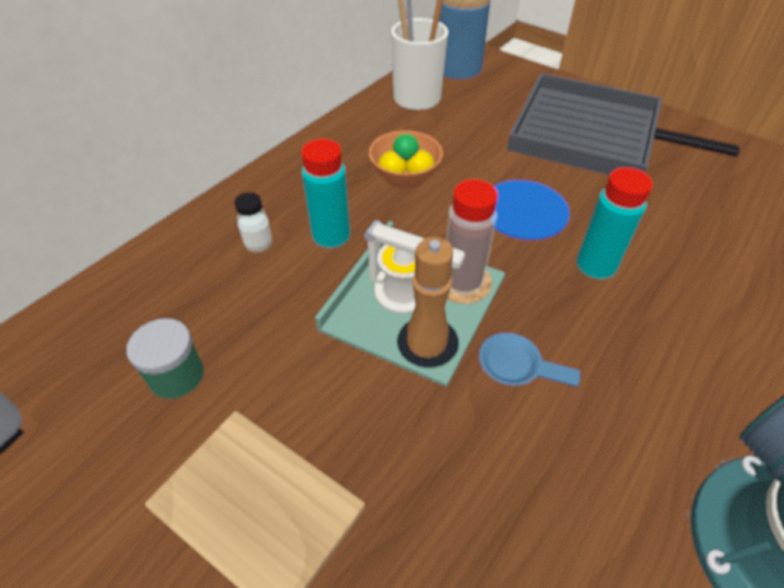

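The pictures (at 1.4x) show the real jar: a red lid over brown glass on the cork coaster, lid at top (515,300) and side (475,200). Look-alikes to avoid:
- Turquoise bottles at top (470,110) and (675,430).
- For the mat: the blue scoop at top (442,410).
- For the mill: the small black-capped shaker at top (400,95).

The mill is at top (403,325), the squeezer at (445,270), the board at (195,325) and the mat at (648,305).

```bash
python3 - <<'E'
from h import *
p=manip.get_image("top"); s=manip.get_image("side")
save(p,"crop0.png",(230,130,410,280),4)
for n,q in(("top",p),("side",s)):
    hsv=cv2.cvtColor(q["frame"],cv2.COLOR_RGB2HSV)
    H,S,V=[hsv[...,i].astype(int) for i in range(3)]
    def blobs(m,zs,name,k=1,minA=60):
        m=cv2.morphologyEx(m.astype(np.uint8),cv2.MORPH_OPEN,np.ones((k,k)))
        c,_=cv2.findContours(m,cv2.RETR_EXTERNAL,cv2.CHAIN_APPROX_NONE)
        for c in sorted(c,key=cv2.contourArea,reverse=True)[:4]:
            if cv2.contourArea(c)<minA: continue
            w=np.array([at_z(q,(a[0][1],a[0][0]),zs)[:2] for a in c],np.float32)
            r=cv2.minAreaRect(w); cc=cv2.minEnclosingCircle(w)
            print(n,name,"area",cv2.contourArea(c),"rect",np.round(r[0],4),np.round(r[1],3),round(r[2],1),"circ",np.round(cc[0],4),round(cc[1],4))
    blobs((H>105)&(H<125)&(S>200)&(V>150),.004,"mat",3)
    blobs(((H<6)|(H>174))&(S>200)&(V>150),.179,"lid",1)
    if n=="top":
        blobs((H>60)&(H<90)&(S>35)&(S<110)&(V>110),.010,"tray",1,500)
    blobs((S<40)&(V>200),.121,"lever",1)
    blobs((H>12)&(H<24)&(S>70)&(S<140)&(V>170),.018,"board",3,500)
    for nm,zz in(("mill",.1),):
        for r in manip.regions_of(nm,q)[:1]: print(n,nm,r["rect"])
    for nm in("board",):
      for r in manip.regions_of(nm,q)[:1]: blobs(r["pixels"],.018,nm+"_net",1,300)
    for nm in("cork_coaster","slate_coaster"):
      for r in manip.regions_of(nm,q)[:1]: blobs(r["pixels"],.014,nm+"_net",1,100)
E
```

```text
top mat area 82.0 rect [ 0.5341 -0.3582] [0.031 0.024] 84.4 circ [ 0.5341 -0.3565] 0.0183
top lid area 1155.0 rect [ 0.3474 -0.2592] [0.054 0.056] 35.6 circ [ 0.3492 -0.2576] 0.0302
top lid area 909.5 rect [ 0.709 -0.063] [0.053 0.061] 87.6 circ [ 0.709  -0.0622] 0.0314
top tray area 5322.5 rect [ 0.5291 -0.0302] [0.206 0.218] 10.4 circ [ 0.529  -0.0302] 0.1485
top tray area 1719.0 rect [ 0.5836 -0.0943] [0.121 0.088] 12.1 circ [ 0.5834 -0.091 ] 0.0727
top lever area 2183.5 rect [ 0.5322 -0.033 ] [0.125 0.09 ] 41.2 circ [ 0.5326 -0.0386] 0.0691
top lever area 1817.5 rect [0.8621 0.5066] [0.115 0.083] 6.1 circ [0.8596 0.5096] 0.0664
top lever area 1015.0 rect [0.6835 0.2447] [0.066 0.064] 1.0 circ [0.6837 0.2447] 0.0336
top lever area 896.5 rect [ 0.8189 -0.425 ] [0.046 0.127] 46.3 circ [ 0.8212 -0.4225] 0.0634
top board area 7130.0 rect [0.4897 0.3175] [0.202 0.142] 2.7 circ [0.49   0.3176] 0.1208
top mill [274.2, 213.1, 303.8, 253.0]
top board_net area 7188.5 rect [0.489  0.3154] [0.201 0.146] 2.5 circ [0.4894 0.3167] 0.1198
top cork_coaster_net area 1970.5 rect [ 0.5526 -0.0312] [0
[... 412 characters left out ...]
342] 0.0395
side lid area 532.0 rect [ 0.6971 -0.0417] [0.052 0.079] 36.9 circ [ 0.6959 -0.0426] 0.04
side lever area 350.0 rect [ 0.6567 -0.595 ] [0.116 0.055] 0.2 circ [ 0.656  -0.5957] 0.0621
side lever area 267.0 rect [ 0.5582 -0.0278] [0.068 0.023] 11.7 circ [ 0.5591 -0.0321] 0.0343
side lever area 189.5 rect [0.4977 0.062 ] [0.059 0.025] 0.6 circ [0.4978 0.0568] 0.0297
side lever area 139.5 rect [0.7264 0.0707] [0.033 0.031] 53.5 circ [0.7283 0.0689] 0.0184
side board area 11323.5 rect [0.4895 0.3164] [0.2  0.14] 2.7 circ [0.4898 0.316 ] 0.1194
side mill [285.6, 169.3, 322.5, 255.1]
side cork_coaster_net area 203.0 rect [ 0.4636 -0.094 ] [0.076 0.033] 68.8 circ [ 0.4734 -0.0979] 0.0383
```

View pics/crop0.png

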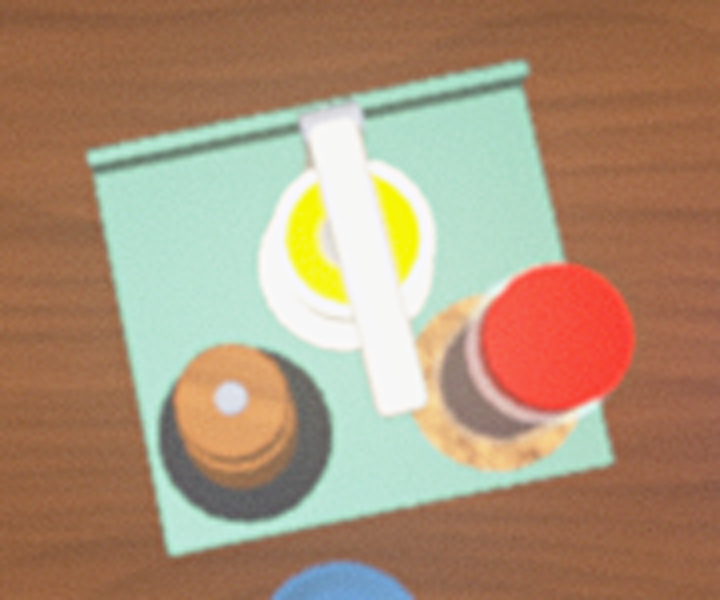

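The crop confirms the choice: brown jar with red lid at crop (558,337), mill nut at (231,398), slate centre about (246,434), cork centre about (498,386), and the lever running from (333,115) to (405,408).

```bash
python3 - <<'E'
from h import *
p=manip.get_image("top"); s=manip.get_image("side")
f=lambda x,y,z:at_z(p,(y/4+130-.4,x/4+230-.4),z)[:2]
A=dict(nut=f(231,398,.199),lid=f(558,337,.179),slate=f(246,434,.014),cork=f(498,386,.014),lf=f(405,410,.121),lr=f(333,118,.121),foot=f(347,260,.012),c1=f(170,556,.01),c2=f(613,463,.01))
for k,v in A.items(): print(k,v.round(4))
print("slate-cork",np.linalg.norm(A["slate"]-A["cork"]),"yaw",np.degrees(np.arctan2(*(A["slate"]-A["cork"])))*-1, "lever",np.degrees(np.arctan2(*(A["lr"]-A["lf"])[::-1])),"len",np.linalg.norm(A["lr"]-A["lf"]),"front edge",np.degrees(np.arctan2(*(A["c1"]-A["c2"])))*-1)
# mat fits
for n,q in(("top",p),("side",s)):
    r=manip.regions_of("mat",q)[0]; c=max(cv2.findContours(r["pixels"].astype(np.uint8),0,1)[0],key=cv2.contourArea)
    w=np.array([at_z(q,(a[0][1],a[0][0]),.004)[:2] for a in c],np.float32); print("mat",n,cv2.fitEllipse(w),cv2.minEnclosingCircle(w))
# side check: project nut, lid
print("side proj nut, lid top, lever f/r",proj(s,[[*A["nut"],.199],[*A["lid"],.179],[*A["lf"],.121],[*A["lr"],.121]]).round(1)*1.4)
E
```

```text
nut [0.4669 0.0215]
lid [ 0.4882 -0.1021]
slate [0.4664 0.0198]
cork [ 0.4861 -0.1027]
lf [ 0.467  -0.0482]
lr [ 0.5926 -0.023 ]
foot [ 0.5507 -0.0323]
c1 [0.4089 0.0582]
c2 [ 0.4477 -0.1564]
slate-cork 0.1241314785230041 yaw 9.15884866369577 lever 11.35535999001264 len 0.12809127749664048 front edge 10.239481189939484
mat top ((0.4983428418636322, -0.3132209777832031), (0.14837512373924255, 0.15059241652488708), 33.32107925415039) ((0.4991251826286316, -0.3124710023403168), 0.07709281891584396)
mat side ((0.4697578549385071, 0.014240477234125137), (0.07978199422359467, 0.08089596033096313), 50.111576080322266) ((0.46967265009880066, 0.014647305943071842), 0.04427012801170349)
side proj nut, lid top, lever f/r [[434.   244.02]
 [475.16 193.48]
 [461.58 257.18]
 [372.68 226.94]]
```

```bash
python3 -m jog '[[0,0,-0.086,0,0,-19,0],[0,0,-0.086,0,0,-19,0],[0,0,-0.086,0,0,-19,0],[0,0,-0.086,0,0,-19,0],[0,0,0,-10,-17,0,0],[0,0,0,-18,-31,0,0],[0,0,0,-18,-31,0,0],[0,0,0,-18,-31,0,0]]' 30
python3 -m jog '[[0,0,0,-18,-31,0,0],[0,0,0,-18,-31,0,0],[0,0,0,-18,-31,0,0],[0,0,0,-18,-31,0,0],[0,0,0,-18,-31,0,0],[0,0,0,-18,-31,0,0],[0,0,0,-18,-31,0,0],[0,0,0,-18,-31,0,0]]'
python3 -m jog '[[0,0,0,-18,-31,0,0],[0,0,0,-18,-31,0,0],[0,0,0,-18,-31,0,0],[0,0,0,-12,-21,0,0],[0,0,0,0,0,0,0],[0,0,0,0,0,0,0]]'
```

```text
clock: 3.27
tool_pos: [0.2493, 0.4071, 0.2815]
eef_rot: [0.0, -0.001, 1.0, 0.0]
force: [1.8, 0.2, 0.4]
opening: 0.0941
grip_force: 0.0
clock: 3.93
tool_pos: [0.3938, 0.1586, 0.2818]
eef_rot: [0.0, -0.001, 1.0, 0.0]
force: [0.6, 0.3, 0.3]
opening: 0.0942
grip_force: 0.0
clock: 4.43
tool_pos: [0.4596, 0.0455, 0.2811]
eef_rot: [-0.001, 0.001, 1.0, 0.0]
force: [-0.1, 0.1, 0.6]
opening: 0.094
grip_force: 0.0
```

```bash
python3 -m jog '[[0,0,0,-4,-12,0,0],[0,0,0,-3.5,-12,0,0],[0,0,0,0,0,25,0],[0,0,0,0,0,30,0],[0,0,0,0,0,30,0],[0,0,0,0,0,30,0],[0,0,0,0,0,18,0],[0,0,0,0,0,0,0]]'
python3 - <<'E'
from h import *
p=manip.get_image("side"); save(p,"m1.png",(230,90,380,270),3); print(manip.get_obs()["tool_pos"])
E
```

```text
clock: 5.1
tool_pos: [0.4634, 0.0241, 0.1438]
eef_rot: [-0.005, -0.002, 1.0, 0.001]
force: [-0.1, 0.1, -1.3]
opening: 0.0939
grip_force: 0.0
[0.46499275 0.0238096  0.14664026]
```

View pics/m1.png

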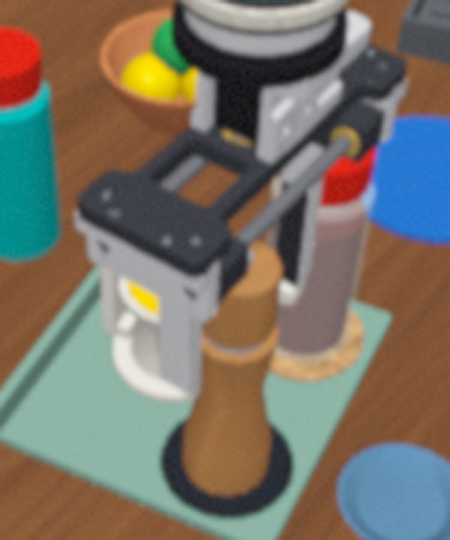

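The fingers straddle the mill's head at crop (250,270) and are clear of the jar and lever.

```bash
python3 -m jog '[[0,0,0,-2,-2.5,0,0],[0,0,0,0,0,0,0.5],[0,0,0,0,0,0,1],[0,0,0,0,0,0,1],[0,0,0,0,0,0,1],[0,0,0,0,0,0,1],[0,0,0,0,0,0,1],[0,0,0,0,0,0,1]]' 30
python3 -m jog '[[0,0,0,0,0,0,1],[0,0,0,0,0,0,1],[0,0,0,0,0,-8,1],[0,0,0,0,0,-15,1],[0,0,0,0,0,-18,1],[0,0,0,0,0,-15,1],[0,0,0,0,0,-8,1],[0,0,0,0,0,0,1]]'
```

```text
clock: 5.82
tool_pos: [0.469, 0.0198, 0.1486]
eef_rot: [0.0, -0.001, 1.0, 0.0]
force: [-0.1, -0.6, 0.3]
opening: 0.0509
grip_force: 0.0
clock: 6.48
tool_pos: [0.47, 0.0198, 0.2145]
eef_rot: [0.002, -0.001, 1.0, -0.0]
force: [1.1, -0.4, -2.7]
opening: 0.0438
grip_force: 30.0
```

```bash
python3 -m jog '[[0,0,0,1,8,0,1],[0,0,0,2,16,0,1],[0,0,0,3,24,0,1],[0,0,0,3,28,0,1],[0,0,0,3,28,0,1],[0,0,0,3,28,0,1],[0,0,0,3,28,0,1],[0,0,0,3,28,0,1]]'
python3 -m jog '[[0,0,0,3,28,0,1],[0,0,0,2,27,0,1],[0,0,0,2,24,0,1],[0,0,0,1,18,0,1],[0,0,0,1,10,0,1],[0,0,0,0,4,0,1],[0,0,0,0,0,0,1],[0,0,0,0,0,0,1]]'
```

```text
clock: 7.15
tool_pos: [0.4462, 0.2094, 0.2106]
eef_rot: [-0.002, -0.001, 1.0, -0.0]
force: [-1.1, -0.0, -2.9]
opening: 0.0435
grip_force: 30.0
clock: 7.82
tool_pos: [0.4384, 0.3181, 0.2119]
eef_rot: [-0.0, -0.0, 1.0, -0.001]
force: [-0.6, -0.6, -2.3]
opening: 0.0434
grip_force: 30.0
```

```bash
python3 -m jog '[[0,0,0,0,0,10,1],[0,0,0,0,0,16,1],[0,0,0,0,0,16,1],[0,0,0,0,0,9,1],[0,0,0,0,0,4,1],[0,0,0,0,0,1,1],[0,0,0,0,0,1,1],[0,0,0,0,0,0,1]]'
```

```text
clock: 8.48
tool_pos: [0.4391, 0.3189, 0.1563]
eef_rot: [0.001, -0.0, 1.0, 0.0]
force: [0.6, 0.8, -3.9]
opening: 0.0437
grip_force: 30.0
```

```bash
python3 -m jog '[[0,0,0,0,0,1,1],[0,0,0,0,0,1,1],[0,0,0,0,0,0,1]]'
```

```text
clock: 8.73
tool_pos: [0.4388, 0.319, 0.1538]
eef_rot: [0.0, -0.001, 1.0, 0.0]
force: [-0.2, -0.3, -3.4]
opening: 0.0442
grip_force: 30.0
```

```bash
python3 -m jog '[[0,0,0,0,0,1,1],[0,0,0,0,0,1,1],[0,0,0,0,0,0,1]]'
```

```text
clock: 8.98
tool_pos: [0.4389, 0.319, 0.1525]
eef_rot: [0.001, -0.001, 1.0, 0.0]
force: [0.1, 0.1, 1.0]
opening: 0.0436
grip_force: 30.0
```

```bash
python3 -m jog '[[0,0,0,0,0,0.5,1],[0,0,0,0,0,0,0.5],[0,0,0,0,0,0,0],[0,0,0,0,0,0,0],[0,0,0,0,0,0,0],[0,0,0,0,0,0,0],[0,0,0,0,0,0,0],[0,0,0,0,0,0,0]]'
python3 -m jog '[[0,0,0,0,0,-15,0],[0,0,0,0,0,-30,0],[0,0,0,0,0,-30,0],[0,0,0,0,0,-15,0],[0,0,0,-2,-15,0,0],[0,0,0,-3,-30,0,0],[0,0,0,-4,-35,0,0],[0,0,0,-4,-35,0,0]]'
python3 -m jog '[[0,0,0,-4,-35,0,0],[0,0,0,-4,-35,0,0],[0,0,0,-4,-35,0,0],[0,0,0,-4,-35,0,0],[0,0,0,-4,-35,0,0],[0,0,0,-4,-35,0,0],[0,0,0,-4,-35,0,0],[0,0,0,-4,-31,0,0]]'
python3 -m jog '[[0,0,0,-2,-20,0,0],[0,0,0,-1,-10,0,0],[0,0,0,0,0,0,0],[0,0,0,0,0,0,0]]'
python3 - <<'E'
from h import *
p=manip.get_image("side"); save(p,"m2.png",s=1.2); t=manip.get_image("top")
print(manip.get_obs()["tool_pos"])
for q in("jar","mill"):
  for r in manip.place_of(q,t)[:3]: print(q,r["conf"],at_z(t,r["position"],.014 if q=="jar" else .018))
  for r in manip.place_of(q,p)[:3]: print(q,r["conf"],at_z(p,r["position"],.014 if q=="jar" else .018))
E
```

```text
clock: 9.65
tool_pos: [0.4386, 0.3188, 0.1509]
eef_rot: [-0.0, -0.001, 1.0, 0.0]
force: [0.3, -0.4, -0.6]
opening: 0.0839
grip_force: 0.0
clock: 10.32
tool_pos: [0.4517, 0.2031, 0.2411]
eef_rot: [0.0, -0.002, 1.0, 0.0]
force: [1.0, -0.1, 0.3]
opening: 0.0939
grip_force: 0.0
clock: 10.98
tool_pos: [0.484, -0.0743, 0.2411]
eef_rot: [0.0, -0.0, 1.0, -0.0]
force: [0.6, 0.4, 1.0]
opening: 0.0939
grip_force: 0.0
clock: 11.32
tool_pos: [0.4871, -0.1017, 0.2409]
eef_rot: [-0.0, -0.0, 1.0, 0.001]
force: [-0.8, -0.3, 0.0]
opening: 0.0943
grip_force: 0.0
[ 0.4871289  -0.10086001  0.24109883]
jar 0.72 [ 0.34920418 -0.26443593  0.014     ]
jar 0.63 [ 0.71586078 -0.07131877  0.014     ]
jar 0.53 [ 0.48861884 -0.10362956  0.014     ]
jar 0.84 [ 0.3481938  -0.26729563  0.014     ]
jar 0.77 [ 0.49236368 -0.11232008  0.014     ]
jar 0.6 [ 0.70458596 -0.05440444  0.014     ]
mill 0.94 [0.43840227 0.31634692 0.018     ]
mill 0.7 [0.43915602 0.32430317 0.018     ]
```

View pics/m2.png

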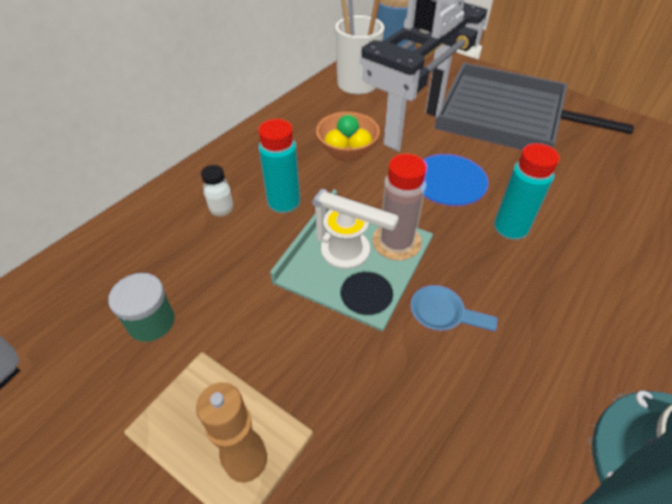

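The mill stands upright on the board at (225,430), and the fingers are above the jar, whose lid is at (407,172).

```bash
python3 -m jog '[[0,0,0,0,-1,20,0],[0,0,0,0,0,30,0],[0,0,0,0,0,25,0],[0,0,0,0,0,13,0],[0,0,0,0,0,3,0],[0,0,0,0,0,0,0],[0,0,0,0,0,0,0.5],[0,0,0,0,0,0,1]]' 35
python3 -m jog '[[0,0,0,0,0,0,1],[0,0,0,0,0,0,1],[0,0,0,0,0,0,1],[0,0,0,0,0,0,1],[0,0,0,0,0,0,1],[0,0,0,0,0,0,1],[0,0,0,0,0,0,1]]'
```

```text
clock: 12.28
tool_pos: [0.4882, -0.1033, 0.1518]
eef_rot: [0.002, -0.001, 1.0, -0.0]
force: [0.4, -0.3, 0.3]
opening: 0.0841
grip_force: 0.0
clock: 12.87
tool_pos: [0.4874, -0.1034, 0.1504]
eef_rot: [0.0, -0.001, 1.0, -0.0]
force: [-0.1, -2.1, 1.9]
opening: 0.0554
grip_force: 35.0
```

```bash
python3 -m jog '[[0,0,0,0,0,-8,1],[0,0,0,0,0,-16,1],[0,0,0,0,0,-24,1],[0,0,0,0,0,-28,1],[0,0,0,0,0,-28,1],[0,0,0,0,0,-22,1],[0,0,0,0,0,-14,1],[0,0,0,0,0,-5,1]]'
python3 -m jog '[[0,0,0,-1,8,0,1],[0,0,0,-2,16,0,1],[0,0,0,-3,24,0,1],[0,0,0,-4,30,0,1],[0,0,0,-4,30,0,1],[0,0,0,-4,30,0,1],[0,0,0,-4,30,0,1],[0,0,0,-4,30,0,1]]'
python3 -m jog '[[0,0,0,-4,30,0,1],[0,0,0,-4,30,0,1],[0,0,0,-4,30,0,1],[0,0,0,-4,30,0,1],[0,0,0,-4,30,0,1],[0,0,0,-3,28,0,1],[0,0,0,-2,20,0,1],[0,0,0,-1,14,0,1]]'
python3 -m jog '[[0,0,0,0,8,0,1],[0,0,0,0,4,0,1],[0,0,0,0,0,0,1],[0,0,0,0,0,0,1]]'
```

```text
clock: 13.53
tool_pos: [0.4876, -0.1031, 0.2974]
eef_rot: [0.001, -0.001, 1.0, -0.0]
force: [0.7, 0.2, -4.9]
opening: 0.0554
grip_force: 35.0
clock: 14.2
tool_pos: [0.5117, 0.097, 0.2923]
eef_rot: [-0.002, -0.001, 1.0, 0.0]
force: [1.2, 0.2, -4.8]
opening: 0.0553
grip_force: 35.0
clock: 14.87
tool_pos: [0.5373, 0.3096, 0.2914]
eef_rot: [-0.003, -0.002, 1.0, -0.001]
force: [-1.6, 0.2, -3.9]
opening: 0.0558
grip_force: 35.0
clock: 15.2
tool_pos: [0.5386, 0.318, 0.2949]
eef_rot: [-0.0, -0.0, 1.0, -0.0]
force: [0.1, -0.1, -4.9]
opening: 0.0555
grip_force: 35.0
```

```bash
python3 -m jog '[[0,0,0,0,0,12,1],[0,0,0,0,0,24,1],[0,0,0,0,0,28,1],[0,0,0,0,0,28,1],[0,0,0,0,0,22,1],[0,0,0,0,0,14,1],[0,0,0,0,0,6,1],[0,0,0,0,0,2,1]]'
python3 -m jog '[[0,0,0,0,0,1,1],[0,0,0,0,0,1,1],[0,0,0,0,0,1,1],[0,0,0,0,0,0,1]]'
```

```text
clock: 15.87
tool_pos: [0.5381, 0.3175, 0.1577]
eef_rot: [-0.001, 0.0, 1.0, -0.001]
force: [-0.4, -0.3, -3.6]
opening: 0.0555
grip_force: 35.0
clock: 16.2
tool_pos: [0.5392, 0.3191, 0.1573]
eef_rot: [0.001, -0.001, 1.0, 0.001]
force: [0.1, 0.7, -4.2]
opening: 0.0559
grip_force: 35.0
```

```bash
python3 -m jog '[[0,0,0,0,0,1,1],[0,0,0,0,0,1,1],[0,0,0,0,0,0,1]]'; python3 -m jog '[[0,0,0,0,0,1,1],[0,0,0,0,0,0,1]]'
```

```text
clock: 16.45
tool_pos: [0.5388, 0.3191, 0.1545]
eef_rot: [0.0, -0.001, 1.0, 0.0]
force: [-0.0, 0.0, -3.5]
opening: 0.0554
grip_force: 35.0
clock: 16.62
tool_pos: [0.5391, 0.3191, 0.1544]
eef_rot: [0.001, -0.001, 1.0, 0.0]
force: [-0.0, -0.2, 0.9]
opening: 0.0554
grip_force: 35.0
```

```bash
python3 -m jog '[[0,0,0,0,0,0.5,1],[0,0,0,0,0,0,0.5],[0,0,0,0,0,0,0],[0,0,0,0,0,0,0],[0,0,0,0,0,0,0],[0,0,0,0,0,0,0],[0,0,0,0,0,0,0],[0,0,0,0,0,-5,0]]'
python3 -m jog '[[0,0,0,0,0,-20,0],[0,0,0,0,0,-30,0],[0,0,0,0,0,-25,0],[0,0,0,0,0,-10,0],[0,0,0,0,-20,0,0],[0,0,0,0,-30,0,0],[0,0,0,0,-30,0,0],[0,0,0,0,-20,0,0]]'
python3 - <<'E'
from h import *
p=manip.get_image("top"); s=manip.get_image("side"); save(p,"t3.png",(80,130,420,290),2.3)
for n,q in(("top",p),("side",s)):
  for nm,z in(("squeezer",.01),("cork_coaster",.01),("slate_coaster",.01),("jar",.018),("mill",.018)):
    for r in manip.place_of(nm,q)[:2]: print(n,nm,round(r["conf"],2),at_z(q,r["position"],z)[:2].round(4))
    if "coaster" in nm:
      for r in manip.regions_of(nm,q)[:1]:
        c=max(cv2.findContours(r["pixels"].astype(np.uint8),0,1)[0],key=cv2.contourArea)
        w=np.array([at_z(q,(a[0][1],a[0][0]),.014)[:2] for a in c],np.float32); print("   ",nm,np.round(cv2.fitEllipse(w)[0],4),np.round(cv2.fitEllipse(w)[1],3))
print(manip.get_obs()["tool_pos"])
E
```

```text
clock: 17.28
tool_pos: [0.5379, 0.3187, 0.156]
eef_rot: [-0.001, -0.001, 1.0, -0.001]
force: [-0.6, 1.2, 0.0]
opening: 0.0917
grip_force: 0.0
clock: 17.95
tool_pos: [0.5385, 0.2169, 0.242]
eef_rot: [-0.0, -0.0, 1.0, -0.001]
force: [0.6, -0.0, 0.1]
opening: 0.0942
grip_force: 0.0
top squeezer 0.93 [ 0.5476 -0.0345]
top cork_coaster 0.7 [ 0.4957 -0.0972]
top cork_coaster 0.27 [0.4847 0.3166]
    cork_coaster [ 0.4876 -0.1024] [0.077 0.085]
top slate_coaster 0.92 [0.4707 0.0198]
    slate_coaster [0.466  0.0213] [0.083 0.086]
top jar 0.92 [0.5354 0.3202]
top jar 0.76 [ 0.7198 -0.0635]
top mill 0.65 [0.4401 0.315 ]
side squeezer 0.9 [ 0.549  -0.0269]
side squeezer 0.23 [0.4399 0.3192]
side cork_coaster 0.85 [ 0.4878 -0.1018]
side slate_coaster 0.64 [0.4674 0.0189]
    slate_coaster [0.4665 0.0197] [0.084 0.084]
side jar 0.86 [0.5385 0.3158]
side jar 0.69 [ 0.704  -0.0496]
side mill 0.91 [0.4385 0.3235]
[0.53873584 0.219114   0.24248888]
```

View pics/t3.png

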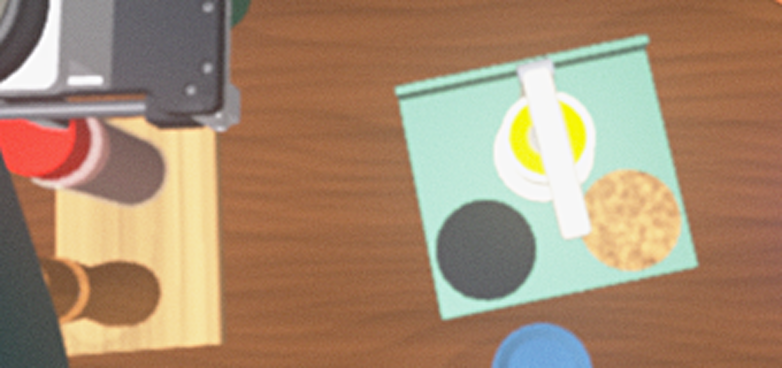

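The tray is clear except for the squeezer, with its lever from crop (537,68) to (577,236). The jar and mill are upright on the board, and both coasters are fully visible.

```bash
python3 -m jog '[[0,0,0,-1,-20,0,0],[0,0,0,-1,-35,0,0],[0,0,0,-2,-35,0,0],[0,0,0,-2,-35,0,0],[0,0,0,-1,-35,0,0],[0,0,0,-1,-35,0,0],[0,0,0,-1,-33,0,0],[0,0,0,-1,-20,0,0]]'
python3 -m jog '[[0,0,-0.1,0,0,0,0],[0,0,-0.097,0,0,0,0],[0,0,0,0,0,0,0],[0,0,0,0,0,0,0]]'
```

```text
clock: 19.42
tool_pos: [0.5488, -0.0323, 0.2426]
eef_rot: [0.0, 0.001, 1.0, -0.001]
force: [1.1, -0.3, -0.1]
opening: 0.0938
grip_force: 0.0
clock: 19.75
tool_pos: [0.5491, -0.0292, 0.2425]
eef_rot: [0.0, -0.098, 0.995, 0.0]
force: [-0.4, 0.9, -0.4]
opening: 0.0939
grip_force: 0.0
```

```bash
python3 -m jog '[[0,0,0,0,-2.5,20,0],[0,0,0,0,0,30,0],[0,0,0,0,0,30,0],[0,0,0,0,0,30,0],[0,0,0,0,0,22,0],[0,0,0,0,0,12,0],[0,0,0,0,0,5,0],[0,0,0,0,0,0,0]]'
python3 - <<'E'
from h import *
p=manip.get_image("side"); save(p,"m4.png",(220,90,370,270),3)
E
```

```text
clock: 20.42
tool_pos: [0.5492, -0.0311, 0.0927]
eef_rot: [-0.001, -0.099, 0.995, 0.0]
force: [-0.2, -1.4, 0.7]
opening: 0.0942
grip_force: 0.0
```

View pics/m4.png

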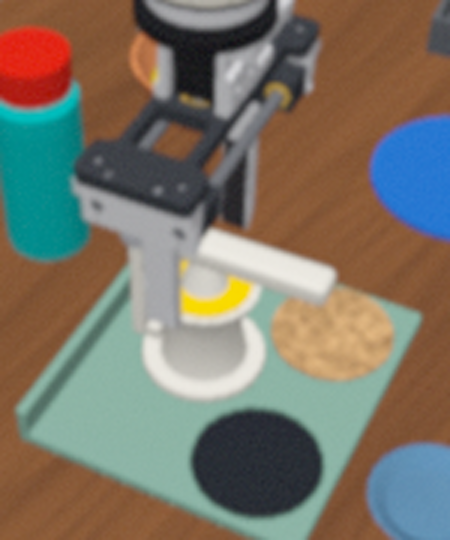

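The fingers straddle the lever, which runs from crop (205,245) to (330,280). I'll grip it.

```bash
python3 -m jog '[[0,0,0,0,0,0,0.5],[0,0,0,0,0,0,1],[0,0,0,0,0,0,1],[0,0,0,0,0,0,1],[0,0,0,0,0,0,1],[0,0,0,0,0,0,1],[0,0,0,0,0,0,1],[0,0,0,0,0,0,1]]' 35
python3 -m jog '[[0,0,0,0,0,0,1],[0,0,0,0,0,0,1],[0,0,0,0,0,0,1],[0,0,0,0,0,0,1],[0,0,0,0,0,0,1]]'
```

```text
clock: 21.13
tool_pos: [0.5495, -0.0315, 0.0935]
eef_rot: [0.0, -0.099, 0.995, 0.0]
force: [-0.8, 0.1, -0.5]
opening: 0.0438
grip_force: 0.0
clock: 21.55
tool_pos: [0.5494, -0.0319, 0.0933]
eef_rot: [-0.0, -0.099, 0.995, -0.0]
force: [-0.2, -1.7, -0.8]
opening: 0.0219
grip_force: 32.3
```

```bash
python3 -m jog '[[0,0,0,0,0,-6,1],[0,0,0,0,0,-12,1],[0,0,0,0,0,-20,1],[0,0,0,0,0,-22,1],[0,0,0,0,0,-20,1],[0,0,0,0,0,-12,1],[0,0,0,0,0,-6,1],[0,0,0,0,0,0,1]]'
python3 -m jog '[[0,0,0.03,0,0,0,1],[0,0,0.05,0,0,0,1],[0,0,0.06,0,0,0,1],[0,0,0.04,0,0,0,1],[0,0,0.017,0,0,0,1],[0,0,0,0,0,0,1],[0,0,0,2,-8,0,1],[0,0,0,3,-16,0,1]]'
python3 -m jog '[[0,0,0,4,-24,0,1],[0,0,0,5,-28,0,1],[0,0,0,5,-28,0,1],[0,0,0,5,-28,0,1],[0,0,0,5,-28,0,1],[0,0,0,5,-28,0,1],[0,0,0,5,-28,0,1],[0,0,0,4,-24,0,1]]'
python3 -m jog '[[0,0,0,4,-20,0,1],[0,0,0,2,-12,0,1],[0,0,0,1,-6,0,1],[0,0,0,1,-3,0,1],[0,0,0,0,0,0,1],[0,0,0,0,0,0,1]]'
```

```text
clock: 22.22
tool_pos: [0.5503, -0.0315, 0.1933]
eef_rot: [0.001, -0.099, 0.995, -0.0]
force: [1.0, -0.7, -4.4]
opening: 0.0219
grip_force: 32.3
clock: 22.88
tool_pos: [0.5443, -0.0546, 0.1908]
eef_rot: [-0.001, -0.002, 1.0, 0.001]
force: [0.0, -0.9, -4.9]
opening: 0.0217
grip_force: 32.3
clock: 23.55
tool_pos: [0.5056, -0.274, 0.1911]
eef_rot: [-0.0, -0.0, 1.0, -0.0]
force: [0.8, 1.1, -4.4]
opening: 0.022
grip_force: 32.3
clock: 24.05
tool_pos: [0.4991, -0.3116, 0.1914]
eef_rot: [0.0, -0.001, 1.0, 0.0]
force: [0.9, 0.3, -3.9]
opening: 0.0219
grip_force: 32.3
```

```bash
python3 - <<'E'
from h import *
p=manip.get_image("side"); t=manip.get_image("top"); save(p,"m5.png",(300,60,480,200),4)
for n,q in(("top",t),("side",p)):
  for r in manip.place_of("squeezer",q)[:1]: print(n,r["conf"],at_z(q,r["position"],.108)[:2].round(4))
  for r in manip.place_of("mat",q)[:1]: print(n,"mat",r["conf"],at_z(q,r["position"],0)[:2].round(4))
print(manip.get_obs()["tool_pos"])
E
```

```text
top 0.71 [ 0.5007 -0.3115]
top mat 0.75 [ 0.4973 -0.3137]
side 0.62 [ 0.498 -0.317]
side mat 0.8 [ 0.4973 -0.3277]
[ 0.49912423 -0.31189499  0.19158706]
```

View pics/m5.png

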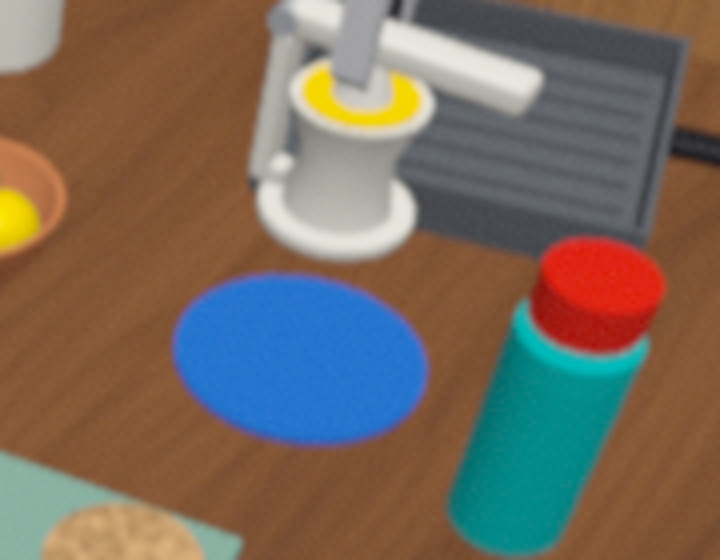

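The held squeezer is upright with its foot at crop (335,205), above the mat at (300,358). The turquoise bottle is clear.

```bash
python3 -m jog '[[0,0,0,1,-2,6,1],[0,0,0,0,0,14,1],[0,0,0,0,0,22,1],[0,0,0,0,0,24,1],[0,0,0,0,0,18,1],[0,0,0,0,0,10,1],[0,0,0,0,0,5,1],[0,0,0,0,0,1,1]]'
python3 -m jog '[[0,0,0,0,0,1,1],[0,0,0,0,0,1,1],[0,0,0,0,0,0,1]]'
python3 -m jog '[[0,0,0,0,0,1,1],[0,0,0,0,0,0,1]]'
```

```text
clock: 25.02
tool_pos: [0.4974, -0.3142, 0.0903]
eef_rot: [-0.001, -0.001, 1.0, 0.001]
force: [-0.4, 1.6, -4.7]
opening: 0.0216
grip_force: 32.3
clock: 25.27
tool_pos: [0.4986, -0.3151, 0.0909]
eef_rot: [0.001, -0.001, 1.0, -0.001]
force: [-0.2, -0.3, -4.5]
opening: 0.0217
grip_force: 32.3
clock: 25.43
tool_pos: [0.4982, -0.3148, 0.0891]
eef_rot: [0.0, -0.001, 1.0, -0.0]
force: [-0.4, 0.0, -4.6]
opening: 0.0216
grip_force: 32.3
```

```bash
python3 -m jog '[[0,0,0,0,1,1,1],[0,0,0,0,0,0,1],[0,0,0,0,0,0,1]]'
python3 -m jog '[[0,0,0,0,0,1,1],[0,0,0,0,0,0,1],[0,0,0,0,0,0,1]]'
```

```text
clock: 25.68
tool_pos: [0.4979, -0.3134, 0.0874]
eef_rot: [-0.0, -0.001, 1.0, 0.0]
force: [-0.4, 0.7, -4.4]
opening: 0.0218
grip_force: 32.3
clock: 25.93
tool_pos: [0.498, -0.3135, 0.0873]
eef_rot: [0.0, -0.001, 1.0, -0.0]
force: [-3.0, 1.6, 0.2]
opening: 0.0218
grip_force: 32.5
```

```bash
python3 -m jog '[[0,0,0,0,0,0.3,1],[0,0,0,0,0,0,0.7],[0,0,0,0,0,0,0.3],[0,0,0,0,0,0,0],[0,0,0,0,0,0,0],[0,0,0,0,0,0,0],[0,0,0,0,0,0,0],[0,0,0,0,0,0,0]]'
python3 -m jog '[[0,0,0,0,0,0,0],[0,0,0,0,0,-10,0],[0,0,0,0,0,-30,0],[0,0,0,0,0,-35,0],[0,0,0,0,0,-35,0],[0,0,0,0,0,-30,0],[0,0,0,0,0,-15,0],[0,0,0,-1,20,0,0]]'
python3 -m jog '[[0,0,0,-1,30,0,0],[0,0,0,-1,35,0,0],[0,0,0,-1,35,0,0],[0,0,0,-1,35,0,0],[0,0,0,-1,35,0,0],[0,0,0,-1,35,0,0],[0,0,0,-1,35,0,0],[0,0,0,-1,35,0,0]]'
python3 - <<'E'
from h import *
p=manip.get_image("side"); t=manip.get_image("top"); save(t,"t6.png",(390,150,530,290),4)
for n,q in(("top",t),("side",p)):
  for r in manip.place_of("squeezer",q)[:1]: print(n,r["conf"],at_z(q,r["position"],.004)[:2].round(4))
  for r in manip.place_of("mat",q)[:1]: print(n,"mat",r["conf"],at_z(q,r["position"],0)[:2].round(4))
  for r in manip.place_of("jar",q)[:3]: print(n,"jar",r["conf"],at_z(q,r["position"],0.018)[:2].round(4))
E
```

```text
clock: 26.6
tool_pos: [0.4979, -0.3136, 0.0861]
eef_rot: [0.0, -0.001, 1.0, -0.0]
force: [-0.0, 0.5, -0.3]
opening: 0.065
grip_force: 0.0
clock: 27.27
tool_pos: [0.5001, -0.2972, 0.2476]
eef_rot: [0.004, 0.001, 1.0, -0.004]
force: [-0.4, -0.0, -0.6]
opening: 0.0937
grip_force: 0.0
clock: 27.93
tool_pos: [0.5063, -0.0169, 0.2423]
eef_rot: [0.001, -0.001, 1.0, -0.0]
force: [0.6, -0.4, -0.2]
opening: 0.094
grip_force: 0.0
top jar 0.97 [0.5363 0.3217]
side 0.78 [ 0.4959 -0.3106]
side mat 0.71 [ 0.4958 -0.311 ]
side jar 0.82 [0.5384 0.3192]
side jar 0.78 [ 0.3461 -0.2603]
side jar 0.75 [ 0.7128 -0.0484]
```

View pics/t6.png

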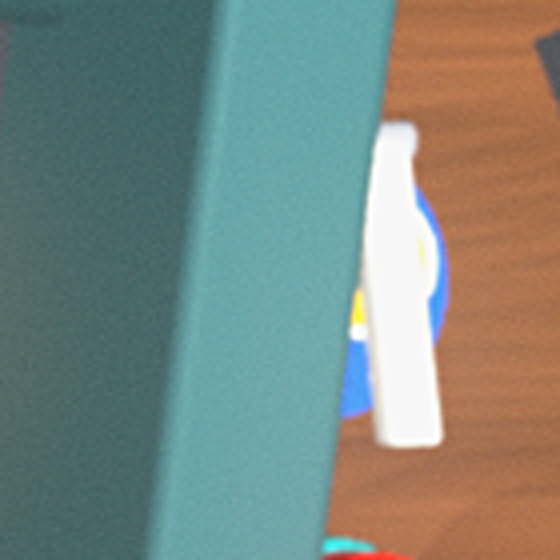

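The arm hides part of the top view, but the squeezer stands on the mat, and the side view puts it on the mat's centre within 1 mm. I'll fetch the jar next.

```bash
python3 -m jog '[[0,0,0,-3,35,0,0],[0,0,0,-3,35,0,0],[0,0,0,-3,35,0,0],[0,0,0,-4,35,0,0],[0,0,0,-4,35,0,0],[0,0,0,-4,35,0,0],[0,0,0,-4,35,0,0],[0,0,0,-4,35,0,0]]'
python3 -m jog '[[0,0,0,-2,30,0,0],[0,0,0,-2,15,0,0],[0,0,0,0,3,0,0],[0,0,0,0,0,0,0],[0,0,0,0,0,0,0]]'
```

```text
clock: 29.0
tool_pos: [0.5359, 0.2618, 0.2411]
eef_rot: [0.0, 0.001, 1.0, -0.0]
force: [-0.4, -0.0, 0.8]
opening: 0.094
grip_force: 0.0
clock: 29.42
tool_pos: [0.5396, 0.3077, 0.2412]
eef_rot: [-0.0, 0.0, 1.0, -0.001]
force: [0.0, 0.3, 0.3]
opening: 0.094
grip_force: 0.0
```

```bash
python3 -m jog '[[0,0,0,0,11.5,0,0],[0,0,0,0,0,20,0],[0,0,0,0,0,30,0],[0,0,0,0,0,23,0],[0,0,0,0,0,12,0],[0,0,0,0,0,2,0],[0,0,0,0,0,0,0.5],[0,0,0,0,0,0,1]]' 35
python3 -m jog '[[0,0,0,0,0,0,1],[0,0,0,0,0,0,1],[0,0,0,0,0,0,1],[0,0,0,0,0,0,1],[0,0,0,0,0,0,1],[0,0,0,0,0,0,1],[0,0,0,0,0,0,1]]'
python3 -m jog '[[0,0,0,0,0,-8,1],[0,0,0,0,0,-16,1],[0,0,0,0,0,-20,1],[0,0,0,0,0,-20,1],[0,0,0,0,0,-16,1],[0,0,0,0,0,-8,1],[0,0,0,0,0,0,1],[0,0,0,0,0,0,1]]'
```

```text
clock: 30.08
tool_pos: [0.54, 0.3211, 0.1561]
eef_rot: [0.001, -0.0, 1.0, 0.001]
force: [-0.1, 0.9, 0.3]
opening: 0.0837
grip_force: 0.0
clock: 30.67
tool_pos: [0.5395, 0.3207, 0.1551]
eef_rot: [0.001, -0.0, 1.0, -0.0]
force: [-1.0, -1.1, 3.4]
opening: 0.0555
grip_force: 35.0
clock: 31.33
tool_pos: [0.5388, 0.3211, 0.2411]
eef_rot: [-0.001, -0.001, 1.0, -0.0]
force: [0.2, 0.0, -5.0]
opening: 0.0551
grip_force: 35.0
```

```bash
python3 -m jog '[[0,0,0,1,-8,0,1],[0,0,0,2,-16,0,1],[0,0,0,3,-24,0,1],[0,0,0,4,-30,0,1],[0,0,0,4,-30,0,1],[0,0,0,4,-30,0,1],[0,0,0,4,-30,0,1],[0,0,0,4,-30,0,1]]'
python3 -m jog '[[0,0,0,4,-30,0,1],[0,0,0,4,-30,0,1],[0,0,0,4,-30,0,1],[0,0,0,3,-30,0,1],[0,0,0,3,-30,0,1],[0,0,0,3,-28,0,1],[0,0,0,2,-20,0,1],[0,0,0,1,-14,0,1]]'
python3 -m jog '[[0,0,0,1,-8,0,1],[0,0,0,0,-5,0,1],[0,0,0,0,0,0,1],[0,0,0,0,0,0,1],[0,0,0,0,0,0,1]]'
python3 - <<'E'
from h import *
p=manip.get_image("side"); save(p,"m7.png",(270,80,400,240),3)
print(manip.get_obs()["tool_pos"])
z=.1
for r in manip.place_of("jar",p)[:3]: print(r["conf"],at_z(p,r["position"],z)[:2].round(4))
E
```

```text
clock: 32.0
tool_pos: [0.5118, 0.1211, 0.2402]
eef_rot: [-0.002, -0.001, 1.0, -0.0]
force: [0.7, -0.3, -4.5]
opening: 0.0556
grip_force: 35.0
clock: 32.67
tool_pos: [0.4878, -0.0914, 0.2402]
eef_rot: [-0.002, 0.001, 1.0, 0.0]
force: [0.4, 0.4, -3.8]
opening: 0.0555
grip_force: 35.0
clock: 33.08
tool_pos: [0.4886, -0.1012, 0.242]
eef_rot: [-0.0, -0.001, 1.0, 0.0]
force: [0.3, -0.5, -3.2]
opening: 0.0555
grip_force: 35.0
[ 0.48865179 -0.10113501  0.24204918]
0.82 [0.6436 0.0062]
0.74 [ 0.3333 -0.1719]
0.64 [ 0.4859 -0.1094]
```

View pics/m7.png

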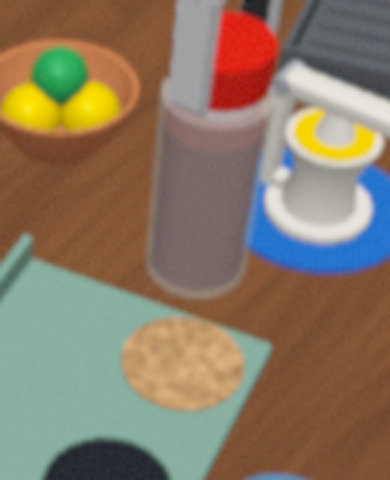

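The jar hangs upright over the cork coaster at crop (183,362). The squeezer stands on the mat behind it.

```bash
python3 -m jog '[[0,0,0,0.5,-1,6,1],[0,0,0,0,0,14,1],[0,0,0,0,0,20,1],[0,0,0,0,0,20,1],[0,0,0,0,0,16,1],[0,0,0,0,0,8,1],[0,0,0,0,0,3,1],[0,0,0,0,0,0,1]]'
python3 -m jog '[[0,0,0,0,0,1,1],[0,0,0,0,0,1,1],[0,0,0,0,0,0,1]]'
python3 -m jog '[[0,0,0,0,0,1,1],[0,0,0,0,0,0,1],[0,0,0,0,0,0,1]]'
```

```text
clock: 33.85
tool_pos: [0.4878, -0.1028, 0.1545]
eef_rot: [-0.001, -0.001, 1.0, 0.0]
force: [0.2, -0.5, -3.1]
opening: 0.0556
grip_force: 35.0
clock: 34.1
tool_pos: [0.4887, -0.1032, 0.1542]
eef_rot: [0.001, -0.001, 1.0, -0.0]
force: [0.3, -0.9, -3.9]
opening: 0.0555
grip_force: 35.0
clock: 34.35
tool_pos: [0.4882, -0.1031, 0.1524]
eef_rot: [0.0, -0.001, 1.0, -0.0]
force: [-1.1, 0.5, -4.8]
opening: 0.0554
grip_force: 35.0
```

```bash
python3 -m jog '[[0,0,0,0,1,1,1],[0,0,0,0,0,0,1],[0,0,0,0,0,0,1]]'
python3 -m jog '[[0,0,0,0,0,1,1],[0,0,0,0,0,0,1],[0,0,0,0,0,0,1]]'
```

```text
clock: 34.6
tool_pos: [0.4881, -0.102, 0.1511]
eef_rot: [-0.0, -0.001, 1.0, 0.0]
force: [-0.5, -0.4, -4.1]
opening: 0.0554
grip_force: 35.0
clock: 34.85
tool_pos: [0.4885, -0.102, 0.1511]
eef_rot: [0.001, -0.001, 1.0, -0.0]
force: [-0.6, 0.3, 1.3]
opening: 0.055
grip_force: 35.0
```

```bash
python3 -m jog '[[0,0,0,0,0,0.3,1],[0,0,0,0,0,0,0.7],[0,0,0,0,0,0,0.3],[0,0,0,0,0,0,0],[0,0,0,0,0,0,0],[0,0,0,0,0,0,0],[0,0,0,0,0,0,0],[0,0,0,0,0,0,0]]'
python3 -m jog '[[0,0,0,0,0,-10,0],[0,0,0,0,0,-25,0],[0,0,0,0,0,-30,0],[0,0,0,0,0,-25,0],[0,0,0,0,0,-8,0],[0,0,0,2,20,0,0],[0,0,0,4,35,0,0],[0,0,0,4,35,0,0]]'
python3 -m jog '[[0,0,0,4,35,0,0],[0,0,0,4,35,0,0],[0,0,0,4,35,0,0],[0,0,0,4,35,0,0],[0,0,0,4,35,0,0],[0,0,0,4,35,0,0],[0,0,0,4,35,0,0],[0,0,0,4,35,0,0]]'
python3 -m jog '[[0,0,0,4,30,0,0],[0,0,0,2,15,0,0],[0,0,0,0,5,0,0],[0,0,0,0,0,0,0],[0,0,0,0,0,0,0]]'
```

```text
clock: 35.52
tool_pos: [0.4881, -0.1021, 0.1497]
eef_rot: [-0.0, -0.001, 1.0, 0.0]
force: [-0.5, -0.5, 0.7]
opening: 0.0915
grip_force: 0.0
clock: 36.18
tool_pos: [0.4778, -0.0118, 0.2476]
eef_rot: [-0.0, 0.001, 1.0, 0.0]
force: [1.5, 0.1, -0.6]
opening: 0.0938
grip_force: 0.0
clock: 36.85
tool_pos: [0.4449, 0.2695, 0.2474]
eef_rot: [-0.0, -0.001, 1.0, -0.0]
force: [1.1, -0.3, -1.0]
opening: 0.0944
grip_force: 0.0
clock: 37.27
tool_pos: [0.4397, 0.3172, 0.2475]
eef_rot: [-0.0, -0.0, 1.0, -0.001]
force: [-0.8, 0.1, -0.3]
opening: 0.0939
grip_force: 0.0
```

```bash
python3 -m jog '[[0,0,0,0,1.5,20,0],[0,0,0,0,0,30,0],[0,0,0,0,0,28,0],[0,0,0,0,0,14,0],[0,0,0,0,0,3,0],[0,0,0,0,0,0,0],[0,0,0,0,0,0,0.5],[0,0,0,0,0,0,1]]' 30
python3 -m jog '[[0,0,0,0,0,0,1],[0,0,0,0,0,0,1],[0,0,0,0,0,0,1],[0,0,0,0,0,0,1],[0,0,0,0,0,0,1],[0,0,0,0,0,0,1],[0,0,0,0,0,0,1],[0,0,0,0,0,0,1]]'
python3 -m jog '[[0,0,0,0,0,-8,1],[0,0,0,0,0,-16,1],[0,0,0,0,0,-20,1],[0,0,0,0,0,-16,1],[0,0,0,0,0,-8,1],[0,0,0,0,0,0,1],[0,0,0,0,0,0,1]]'
```

```text
clock: 37.93
tool_pos: [0.4408, 0.3194, 0.1551]
eef_rot: [0.002, -0.0, 1.0, 0.001]
force: [0.5, -0.0, 0.2]
opening: 0.0836
grip_force: 0.0
clock: 38.6
tool_pos: [0.4396, 0.3194, 0.1529]
eef_rot: [0.0, -0.001, 1.0, -0.0]
force: [-0.5, -1.3, 0.1]
opening: 0.0442
grip_force: 30.0
clock: 39.18
tool_pos: [0.4395, 0.3193, 0.2205]
eef_rot: [-0.0, -0.001, 1.0, -0.0]
force: [-0.8, 0.6, -3.4]
opening: 0.0435
grip_force: 30.0
```

```bash
python3 -m jog '[[0,0,0,-1,-8,0,1],[0,0,0,-2,-16,0,1],[0,0,0,-3,-24,0,1],[0,0,0,-3,-28,0,1],[0,0,0,-3,-28,0,1],[0,0,0,-3,-28,0,1],[0,0,0,-3,-28,0,1],[0,0,0,-3,-28,0,1]]'
python3 -m jog '[[0,0,0,-3,-28,0,1],[0,0,0,-2,-28,0,1],[0,0,0,-2,-24,0,1],[0,0,0,-1,-18,0,1],[0,0,0,-0.5,-9,0,1],[0,0,0,0,-4,0,1],[0,0,0,0,0,0,1],[0,0,0,0,0,0,1]]'
python3 - <<'E'
from h import *
p=manip.get_image("side"); save(p,"m8.png",(240,100,390,270),3)
o=manip.get_obs()["tool_pos"]; print(o); z=o[2]-.1529+.018
for r in manip.place_of("mill",p)[:2]: print(r["conf"],at_z(p,r["position"],z)[:2].round(4))
for x,y in((.4665,.0205),): print((proj(p,[[x,y,.014],[x,y,z]])-[240,100])*3)
E
```

```text
clock: 39.85
tool_pos: [0.4598, 0.1294, 0.2192]
eef_rot: [-0.001, -0.001, 1.0, -0.0]
force: [0.6, -0.7, -3.1]
opening: 0.044
grip_force: 30.0
clock: 40.52
tool_pos: [0.4691, 0.021, 0.2204]
eef_rot: [-0.0, -0.001, 1.0, 0.0]
force: [0.7, 0.1, -3.5]
opening: 0.0438
grip_force: 30.0
[0.46923834 0.02128037 0.22055614]
0.81 [0.4689 0.0266]
[[194.70268222 430.70607748]
 [200.49522811 360.01680888]]
```

View pics/m8.png

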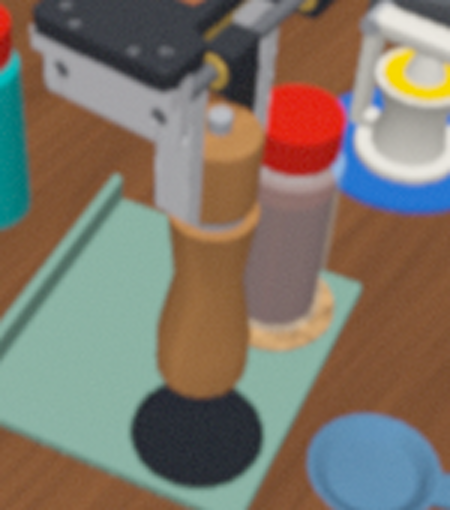

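The mill hangs upright above the slate disc, which is at crop (197,433). The jar stands on the cork at (285,310).

```bash
python3 -m jog '[[0,0,0,-0.5,-0.5,6,1],[0,0,0,0,0,14,1],[0,0,0,0,0,18,1],[0,0,0,0,0,16,1],[0,0,0,0,0,10,1],[0,0,0,0,0,4,1],[0,0,0,0,0,1,1],[0,0,0,0,0,0,1]]'
python3 -m jog '[[0,0,0,0,0,1,1],[0,0,0,0,0,0,1],[0,0,0,0,0,0,1]]'
python3 -m jog '[[0,0,0,0,0,1,1],[0,0,0,0,0,0,1],[0,0,0,0,0,0,1]]'
```

```text
clock: 41.28
tool_pos: [0.4702, 0.0201, 0.1522]
eef_rot: [0.0, -0.001, 1.0, 0.0]
force: [0.8, -0.2, -3.0]
opening: 0.0437
grip_force: 30.0
clock: 41.53
tool_pos: [0.4705, 0.0199, 0.1517]
eef_rot: [0.001, -0.001, 1.0, -0.0]
force: [0.1, -1.0, -2.8]
opening: 0.0438
grip_force: 30.0
clock: 41.78
tool_pos: [0.47, 0.0199, 0.15]
eef_rot: [0.0, -0.001, 1.0, 0.0]
force: [0.2, -0.2, -2.9]
opening: 0.0434
grip_force: 30.0
```

```bash
python3 -m jog '[[0,0,0,0,0.5,1,1],[0,0,0,0,0,0,1],[0,0,0,0,0,0,1]]'
python3 -m jog '[[0,0,0,0,0,0.7,1],[0,0,0,0,0,0,1],[0,0,0,0,0,0,1]]'
```

```text
clock: 42.03
tool_pos: [0.47, 0.0204, 0.1489]
eef_rot: [0.0, -0.001, 1.0, 0.0]
force: [0.7, 0.0, -3.0]
opening: 0.0436
grip_force: 30.0
clock: 42.28
tool_pos: [0.4702, 0.0204, 0.1489]
eef_rot: [0.0, -0.001, 1.0, 0.0]
force: [-0.8, -0.2, 0.7]
opening: 0.0436
grip_force: 30.0
```

```bash
python3 -m jog '[[0,0,0,0,0,0.3,1],[0,0,0,0,0,0,0.7],[0,0,0,0,0,0,0.3],[0,0,0,0,0,0,0],[0,0,0,0,0,0,0],[0,0,0,0,0,0,0],[0,0,0,0,0,0,0],[0,0,0,0,0,0,0]]'
python3 -m jog '[[0,0,0,0,0,-10,0],[0,0,0,0,0,-30,0],[0,0,0,0,0,-35,0],[0,0,0,0,0,-30,0],[0,0,0,0,0,-8,0],[0,0,0,10,20,0,0],[0,0,0,17,35,0,0],[0,0,0,17,35,0,0]]'
python3 -m jog '[[0,0,0,17,35,0,0],[0,0,0,17,35,0,0],[0,0,0,17,35,0,0],[0,0,0,17,35,0,0],[0,0,0,17,35,0,0],[0,0,0,17,35,0,0],[0,0,0,17,35,0,0],[0,0,0,17,35,0,0]]'
python3 -m jog '[[0,0,0,10,35,0,0],[0,0,0,5,20,0,0],[0,0,0,0,0,0,0],[0,0,0,0,0,0,0]]'
python3 - <<'E'
from h import *
t=manip.get_image("top"); save(t,"t9.png",(240,130,520,330),2.8); save(manip.get_image("side"),"s9.png",s=1.4)
for nm,z in(("squeezer",.004),("mat",0),("jar",.014),("mill",.014),("cork_coaster",.01),("slate_coaster",.01)):
  for r in manip.place_of(nm,t)[:2]: print(nm,round(r["conf"],2),at_z(t,r["position"],z)[:2].round(4))
for n,X in(("lid",[.488,-.102,.179]),("nut",[.4665,.0205,.199]),("mat",[.498,-.3135,.004])): print(n,(proj(t,X)-[240,130])*2.8)
E
```

```text
clock: 42.95
tool_pos: [0.4699, 0.0204, 0.1477]
eef_rot: [-0.0, -0.001, 1.0, 0.0]
force: [0.5, 0.0, -0.4]
opening: 0.0803
grip_force: 0.0
clock: 43.62
tool_pos: [0.4256, 0.1106, 0.2608]
eef_rot: [0.0, 0.001, 1.0, 0.0]
force: [0.6, 1.2, 0.6]
opening: 0.0941
grip_force: 0.0
clock: 44.28
tool_pos: [0.2881, 0.3916, 0.2608]
eef_rot: [0.0, -0.001, 1.0, -0.0]
force: [1.0, 0.1, 0.2]
opening: 0.094
grip_force: 0.0
clock: 44.62
tool_pos: [0.2739, 0.4455, 0.26]
eef_rot: [-0.0, -0.002, 1.0, -0.001]
force: [-0.4, -0.4, 0.2]
opening: 0.0937
grip_force: 0.0
squeezer 0.8 [ 0.4996 -0.3051]
mat 0.41 [ 0.5001 -0.317 ]
jar 0.96 [ 0.4858 -0.1081]
jar 0.94 [ 0.7215 -0.0685]
mill 0.58 [0.4715 0.0177]
cork_coaster 0.78 [ 0.4917 -0.1007]
slate_coaster 0.88 [0.4656 0.017 ]
lid [[361.39724423 235.22020704]]
nut [[134.58122036 278.12513859]]
mat [[620.55864068 244.69490161]]
```

View pics/t9.png

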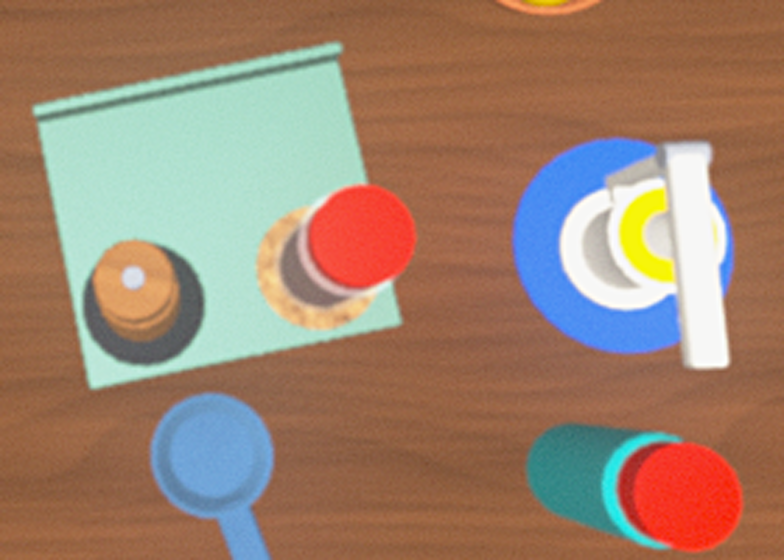

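View pics/s9.png

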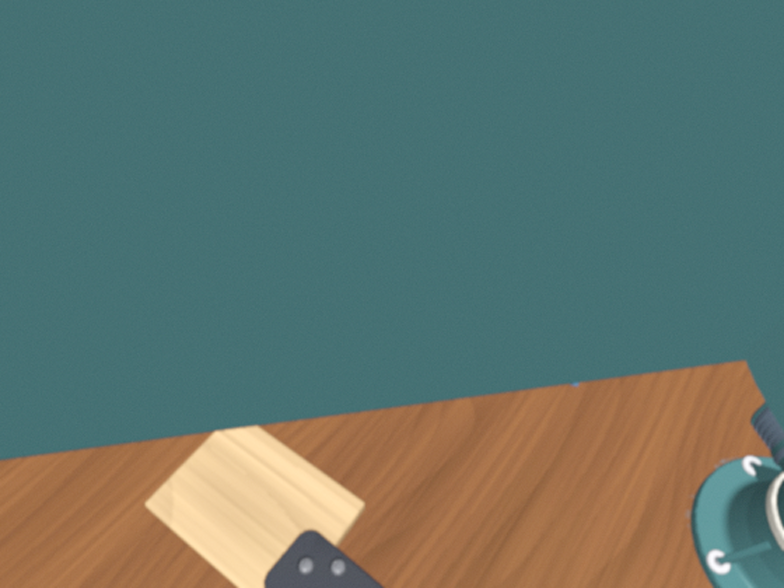

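The jar and mill are upright on their coasters: lid at (362,237) and nut at (133,278), each within about 1 mm of the predicted spot. The squeezer's foot (622,248) is centred on the mat (622,246), and the arm is clear, so I'll hand in.

```bash
python3 -c "
from plant import manip
print(manip.job_done())"
```

```text
the job is handed in; nothing more can be done
None
```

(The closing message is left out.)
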